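# Stroke the spring leaves of a contact rail

### The job

Check that the spring leaves on the curved contact rail move freely: run your fingertips lightly along the whole row, beginning at the end with the two screw terminals, so that each of the five leaves in turn is pressed about half-way down and springs back up behind you. Never press a leaf flat, do not lift, tip or shove the rail, and leave the cup and the jar where they stand. Finish clear of the rail with every leaf up again.

Things in the scene. Friction and masses are not known exactly. Their poses are not given: they have to be found in the camera images.
- strip: Curved black rail, loose on the desk, about 0.85 kg, 240 x 50 mm, flat top 20 mm above the desk, with a row of 5 sprung steel leaves. Origin: on the desk under the middle of its curved centre line. z up; x along the row there, from the end with two screw terminals (leaf 1) to the plain end (leaf 5); y to the hollow side. Any yaw.
- arc_centre (a point): Centre of curvature of the rail, at (0, 160, 20) mm in the rail's frame. The row follows an arc of radius 160 mm about it: arc length s from the rail's origin is the point (160 sin(s/160), 160 - 160 cos(s/160)) mm. The middles of leaves 1 to 5 lie at s = -76, -38, 0, 38, 76 mm, each leaf pointing along the arc there; the rail ends at s = 129.
- rail_start (a point): Rail top (20 mm above the desk) midway between the two screw terminals that mark the start of the row, s = -112 mm. The terminals are brass, 11 mm wide, 5 mm high, 11 mm either side of the centre line. Leaf 1's root is 20 mm further on.
- leaf1_tip (a point): Middle of the free edge of leaf 1, a steel flap 34 mm long, 36 mm wide, hinged 22 mm above the desk 31 mm nearer the start, sloping up to this edge, 36 mm above the desk at rest (moves with the leaf). Fingertips moving from leaf 1 to 5 slide up it and press it down; it springs up behind them (1 N at rest, 3.5 N flat). Moving the other way catches the edge.
- leaf2_tip (a point): Middle of the free edge of leaf 2, a steel flap 34 mm long, 36 mm wide, hinged 22 mm above the desk 31 mm nearer the start, sloping up to this edge, 36 mm above the desk at rest (moves with the leaf). Fingertips moving from leaf 1 to 5 slide up it and press it down; it springs up behind them (1 N at rest, 3.5 N flat). Moving the other way catches the edge.
- leaf3_tip (a point): Middle of the free edge of leaf 3, a steel flap 34 mm long, 36 mm wide, hinged 22 mm above the desk 31 mm nearer the start, sloping up to this edge, 36 mm above the desk at rest (moves with the leaf). Fingertips moving from leaf 1 to 5 slide up it and press it down; it springs up behind them (1 N at rest, 3.5 N flat). Moving the other way catches the edge.
- leaf4_tip (a point): Middle of the free edge of leaf 4, a steel flap 34 mm long, 36 mm wide, hinged 22 mm above the desk 31 mm nearer the start, sloping up to this edge, 36 mm above the desk at rest (moves with the leaf). Fingertips moving from leaf 1 to 5 slide up it and press it down; it springs up behind them (1 N at rest, 3.5 N flat). Moving the other way catches the edge.
- leaf5_tip (a point): Middle of the free edge of leaf 5, a steel flap 34 mm long, 36 mm wide, hinged 22 mm above the desk 31 mm nearer the start, sloping up to this edge, 36 mm above the desk at rest (moves with the leaf). Fingertips moving from leaf 1 to 5 slide up it and press it down; it springs up behind them (1 N at rest, 3.5 N flat). Moving the other way catches the edge.
- leaf1 (a joint): Dip of leaf 1: 0 = up at rest, 0.42 rad = flat on the rail. 0.10 rad puts the free edge 33 mm above the desk, 0.36 rad 24 mm; half-way (edge at 28 to 29 mm above the desk) is about 0.22.
- leaf2 (a joint): Dip of leaf 2: 0 = up at rest, 0.42 rad = flat on the rail. 0.10 rad puts the free edge 33 mm above the desk, 0.36 rad 24 mm; half-way (edge at 28 to 29 mm above the desk) is about 0.22.
- leaf3 (a joint): Dip of leaf 3: 0 = up at rest, 0.42 rad = flat on the rail. 0.10 rad puts the free edge 33 mm above the desk, 0.36 rad 24 mm; half-way (edge at 28 to 29 mm above the desk) is about 0.22.
- leaf4 (a joint): Dip of leaf 4: 0 = up at rest, 0.42 rad = flat on the rail. 0.10 rad puts the free edge 33 mm above the desk, 0.36 rad 24 mm; half-way (edge at 28 to 29 mm above the desk) is about 0.22.
- leaf5 (a joint): Dip of leaf 5: 0 = up at rest, 0.42 rad = flat on the rail. 0.10 rad puts the free edge 33 mm above the desk, 0.36 rad 24 mm; half-way (edge at 28 to 29 mm above the desk) is about 0.22.
- blue_cup: Blue cup, 52 mm across, 50 mm tall, standing loose beside the hollow side of the curved rail, about 80 mm from its centre line. Origin at the middle of its underside. Leave it alone.
- white_jar: White jar, 50 mm across, 65 mm tall, standing loose beside the bulging side of the curved rail, about 80 mm from its centre line. Origin at the middle of its underside. Leave it alone.

How it is judged (in metres and radians):
On the way, in this order (a step that is already met when the one before it is completed fails the run):
1. the first leaf is pressed down by the fingertips, by 0.10 rad or more, leaves 3 to 5 still up (value of joint leaf1 above 0.1 rad and contact force between the fingers and leaf1 above 0.1 N and value of joint each of leaf3, leaf4, leaf5 below 0.05 rad), for 0.02 s.
2. the second leaf is pressed down by the fingertips, by 0.10 rad or more, the one before it sprung back up (value of joint leaf2 above 0.1 rad and contact force between the fingers and leaf2 above 0.1 N and value of joint leaf1 below 0.05 rad), for 0.02 s.
3. the third leaf is pressed down by the fingertips, by 0.10 rad or more, the one before it sprung back up (value of joint leaf3 above 0.1 rad and contact force between the fingers and leaf3 above 0.1 N and value of joint leaf2 below 0.05 rad), for 0.02 s.
4. the fourth leaf is pressed down by the fingertips, by 0.10 rad or more, the one before it sprung back up (value of joint leaf4 above 0.1 rad and contact force between the fingers and leaf4 above 0.1 N and value of joint leaf3 below 0.05 rad), for 0.02 s.
5. the fifth and last leaf is pressed down by the fingertips, by 0.10 rad or more, the one before it sprung back up (value of joint leaf5 above 0.1 rad and contact force between the fingers and leaf5 above 0.1 N and value of joint leaf4 below 0.05 rad), for 0.02 s.
At the end, for the whole second after the job is handed in: All five leaves were dipped by the fingertips one after another from leaf 1 to leaf 5, and are up again (each within 0.04 rad of rest); the rail is at rest, level, within 15 mm of where it stood; cup and jar stand upright within 20 mm of where they stood (value of joint each of leaf1, leaf2, leaf3, leaf4, leaf5 below 0.04 rad and distance of strip from where it was at the start of the episode below 0.015 m and angle between strip's own z axis and vertical below 0.06 rad and linear speed of strip below 0.02 m/s and distance of each of blue_cup, white_jar from where it was at the start of the episode below 0.02 m and angle between each of blue_cup, white_jar's own z axis and vertical below 0.2 rad); the robot touches nothing.
It fails at once if a leaf is pressed flat or nearly so (more than 0.36 rad of 0.42) (value of joint any of leaf1, leaf2, leaf3, leaf4, leaf5 above 0.36 rad).
It fails at once if the rail is pushed with more than 20 N (contact force between the arm and strip above 20 N).
It fails at once if the fingertips push on the rail or its leaves with more than 20 N (contact force between the fingers and strip above 20 N).
It fails at once if the rail is lifted (by 8 mm), tipped, or shoved by more than 15 mm (height (world z) of strip above 0.008 m or angle between strip's own z axis and vertical above 0.1 rad or distance of strip from where it was at the start of the episode above 0.015 m).
It fails at once if the cup or the jar is moved by more than 20 mm, lifted or tipped (distance of any of blue_cup, white_jar from where it was at the start of the episode above 0.02 m or angle between any of blue_cup, white_jar's own z axis and vertical above 0.3 rad).
It also fails if it takes over 56 s, if anything falls off the work surface, if the arm or the gripper's body presses on something with over 40 N, if the wrist force passes 120 N, or if a joint passes its speed limit or range.

### The arm

A 6-joint arm with a two-finger parallel gripper is mounted at the origin on a cart in front of the work surface, level with it; the furniture and walls round the work are solid. World frame = base frame: x ahead of the robot, y to its left, z up, the work surface at z = 0. Lengths are in mm, angles in rad, forces in N, time in s.
With the tool pointing down it reaches from about 350 to 975 mm from the base axis. Payload 17.4 kg.
Tool frame: the origin (TCP) lies on the centre line of the jaws, within the pads' length; the fingertips stand 8 mm ahead of it and the grasp point (between the pads) lies 11 mm behind it; z points along the fingers, y is the direction in which the jaws open and shut (so a half turn about z gives the same grasp; the last joint's range is limited). The gripper opens to 85 mm and grips with 20 to 120 N. Pads are 22 mm wide; open, the fingers measure 114 mm over their backs; the gripper's body (76 mm by 85 mm) begins 54 mm behind the grasp point. The pads swing forward as they close: fully open they stand 13 mm farther back than shut.
Start: joints at [1.091, 0.116, 1.442, -0, 1.584, -0.038], TCP at [288.616, 610.191, 239.303] pointing down, gripper open.
Joint ranges: [-2.83, 2.83], [-0.83, 2.19], [0.07, 2.5], [-1.14, 4.28], [0.01, 3], [-2.97, 2.97]. Speed limits (rad/s): [1.89, 1.89, 2.22, 3.14, 3.14, 3.14].

### API

Orientations are given as a unit quaternion [x, y, z, w].
In Python, from workcell import robot, solver, get_image gives the robot as it stands. The module is installed in compiled form; this text tells all that it offers. Calls block until the motion is done:
- robot.reach(position, orientation): joint-space move of the TCP to a pose.
- robot.move_straight(position, v=150, rotation=None, f_stop=None): straight line of the TCP; rotation=None keeps the orientation; v is the mean speed in mm/s. With f_stop (N) it stops when the force on the tool has changed by that much, and returns True; else False.
- robot.move_joints(angles): joint-space move.
- robot.gripper_to(opening): finger opening in mm; the grip force is fixed at half the most; returns when the fingers have stopped.
- robot.hold(seconds).
- solver.solve_ik(position, orientation): joint angles nearest the present ones, or None.
- robot.sense(): the state.
- get_image(name): name is "scene" or "top" or "wrist"; returns a dict with "image" (420x560x3 uint8, red, green, blue), "fx", "fy", "cx", "cy" (pixels), "rvec" (rotation vector, rad) and "tvec" (3), from world to camera coordinates, as OpenCV has them; the wrist camera has in their place "T_tool_cam" (4x4, takes a point from camera to tool coordinates, whose origin is the TCP and whose axes are the flange's). Camera axes: x right, y down, z forward; pixel columns grow to the right and rows downward; lengths in mm; the calibration is good to about 2 mm. A picture is of the moment at which its call begins: read the wrist's pose just before it. There is no depth.
A pose or a line that the arm cannot do raises robot.PlanningError and nothing moves.
- robot.sign_off(): hands the job in, once; it reports no verdict.
The state is a dict: "time": time; "joint_pos": joint angles; "joint_vel": joint speeds; "effort": joint torques, N m; "position": TCP position; "ee_rot": TCP orientation; "ft_force": force on the tool from outside, world axes, zero at the start; "moment": the same for the moment, N m; "grip_width": finger opening in mm.
Only numpy, scipy, OpenCV 4.12 (cv2) and the standard library are available. Lean on these libraries where they do the work, as an engineer would, in place of code of your own. Each camera call takes 0.05 s, during which the arm holds its last target. There are 200 camera calls.

## Working session

There is one attempt and no reset: what is moved stays moved. The work goes in short steps, each a Python script; the robot and the scene stay as the last script left them, time stands still between calls to the robot, and variables do not carry over. Pictures are saved under pics/ and viewed, about 8 in all and at most 12, crops included, and the job is handed in when it is done.

```bash
mkdir -p pics
cat > h.py <<'E'
import numpy as np, cv2
from workcell import robot, solver, get_image
def save(name,fn):
    d=get_image(name); cv2.imwrite('pics/'+fn,cv2.cvtColor(d['image'],cv2.COLOR_RGB2BGR)); 
    np.save('pics/'+fn+'.npy',d,allow_pickle=True); return d
def ray(d,uv):
    R=cv2.Rodrigues(np.array(d['rvec'],float))[0]; t=np.array(d['tvec'],float).ravel()
    return -R.T@t, R.T@np.array([(uv[0]-d['cx'])/d['fx'],(uv[1]-d['cy'])/d['fy'],1])
def hit(d,uv,z):
    c,r=ray(d,uv); return c+r*(z-c[2])/r[2]
def load(fn): return np.load('pics/'+fn+'.npy',allow_pickle=True).item()
E
python3 - <<'E'
from h import *
d=save('top','top1.png'); e=save('scene','sc1.png')
for x in(d,e): print(ray(x,(280,210)),x['fx'])
im=np.hstack([cv2.imread('pics/top1.png')]); cv2.imwrite('pics/top1b.png',cv2.resize(im,(800,600)))
print(robot.sense())
E
```

```text
(array([483.06312436,  97.21884898, 949.38201948]), array([ 1.05136693e-01,  3.98008320e-04, -9.94478394e-01])) 503.2072762450236
(array([ 143.73288308, -342.02871119,  658.67872922]), array([ 0.47443143,  0.52288363, -0.70826697])) 396.6262601918377
{'time': 0.1, 'joint_pos': array([ 1.09121152e+00,  1.16435441e-01,  1.44216989e+00,  2.61846968e-05,
        1.58401224e+00, -3.78083460e-02]), 'joint_vel': array([ 0.00132504, -0.0011193 , -0.00093186,  0.00038893, -0.00200727,
       -0.00133458]), 'effort': array([ 2.18617693e-03, -7.33670068e+01, -6.33784103e+01, -8.57887107e-05,
        5.24126081e-03, -9.24607207e-05]), 'position': array([288.52816075, 610.05431056, 238.65547751]), 'ee_rot': array([ 2.19096168e-01,  9.75703134e-01, -4.92057426e-04, -1.43753276e-04]), 'ft_force': array([-0.49812306,  0.31513378,  0.65758895]), 'moment': array([ 0.04276011,  0.06280291, -0.05258024]), 'grip_width': 85.35767789411733}
```

View pics/top1b.png

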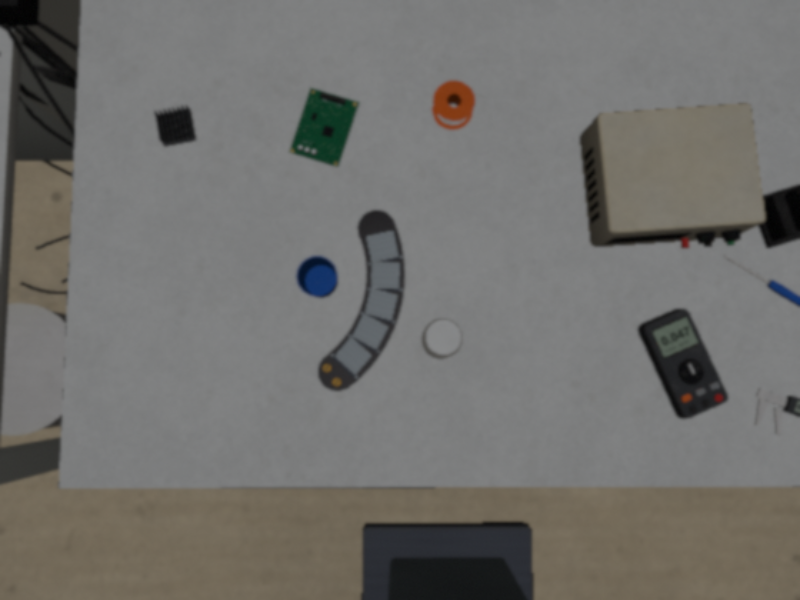

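Run:
```python
import cv2
im=cv2.imread('pics/top1.png')[140:280,200:330]; cv2.imwrite('pics/c1.png',cv2.resize(im,None,fx=4.28,fy=4.28,interpolation=cv2.INTER_CUBIC))
```

```text
(no output)
```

View pics/c1.png

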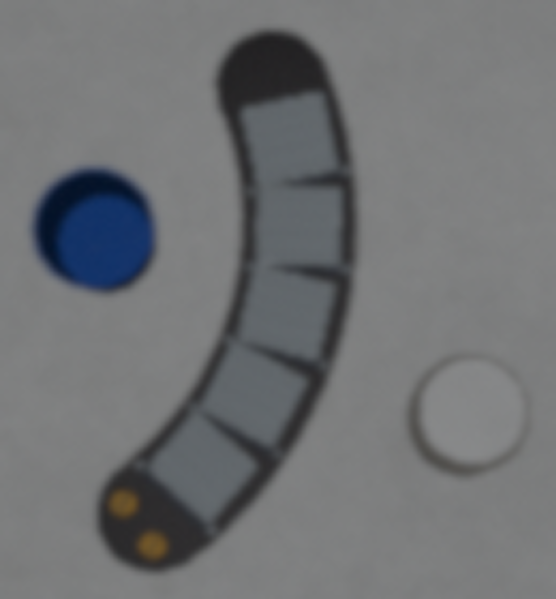

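View pics/sc1.png

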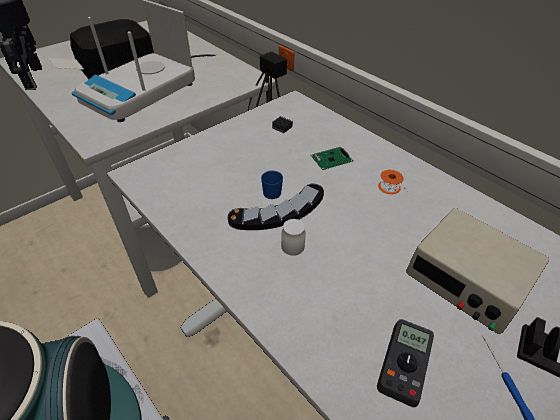

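```bash
cat > fit.py <<'E'
from h import *
from scipy.optimize import least_squares
def rp(s,n,z):  # arc point, n towards hollow
    a=s/160; return np.array([(160-n)*np.sin(a),160-(160-n)*np.cos(a),z])
def leafp(m,l,n,z):
    a=m/160; p=rp(m,0,z); return p+l*np.array([np.cos(a),np.sin(a),0])+n*np.array([-np.sin(a),np.cos(a),0])
P=[rp(-112,11,25),rp(-112,-11,25)];U=[(124,503),(153,545)]
for k,(a,b) in enumerate([((197,409),(260,463)),((240,346),(309,377)),((256,269),(339,281)),((256,190),(342,184)),((240,108),(325,92))]):
    m=-76+38*k
    P+=[leafp(m,15.5,18,36),leafp(m,15.5,-18,36)];U+=[a,b]
P=np.array(P);U=(np.array(U,float)+.5)/4.28-.5+[200,140]
d=load('top1.png')
K=np.array([[d['fx'],0,d['cx']],[0,d['fy'],d['cy']],[0,0,1.]])
def w(q,P): c,s=np.cos(q[2]),np.sin(q[2]); return P@np.array([[c,s,0],[-s,c,0],[0,0,1]])+[q[0],q[1],0]
def f(q): return (cv2.projectPoints(w(q,P),np.array(d['rvec'],float),np.array(d['tvec'],float),K,None)[0][:,0]-U).ravel()
if __name__=='__main__':
    x0=hit(d,(200+290/4.28,140+315/4.28),20)
    t=hit(d,(200+140/4.28,140+525/4.28),25);e=hit(d,(200+285/4.28,140+100/4.28),36)
    yaw=np.arctan2(*(e-t)[1::-1])
    r=least_squares(f,[x0[0],x0[1],yaw]);print(r.x,np.round(r.fun.reshape(-1,2),2))
    np.save('q.npy',r.x)
    print(w(r.x,np.array([rp(s,0,20) for s in(-112,-92,0,91,129)])))
    print(hit(d,(200+95/4.28,140+230/4.28),40),hit(d,(200+472/4.28,140+412/4.28),65))
E
python3 fit.py
```

```text
[ 5.76072303e+02  1.21769318e+02 -2.53396577e-01] [[ 0.74 -0.27]
 [ 0.85 -0.23]
 [-0.2   0.29]
 [-0.15  0.87]
 [-1.23 -1.3 ]
 [ 0.08  0.73]
 [-0.08 -1.12]
 [-0.4   0.95]
 [ 0.45 -0.97]
 [-0.02  0.72]
 [ 0.38  0.42]
 [-0.41 -0.09]]
[[485.72141854 184.03325365  20.        ]
 [498.28753512 168.49066211  20.        ]
 [576.07230316 121.76931819  20.        ]
 [665.80766262 124.5500677   20.        ]
 [700.20209873 140.49522252  20.        ]]
[609.14551107 202.88221659  40.        ] [530.05349951  44.39002871  65.        ]
```

```bash
cat >> h.py <<'E'
from scipy.spatial.transform import Rotation as Ro
def quat(psi):
    c,s=np.cos(psi),np.sin(psi)
    return Ro.from_matrix(np.array([[c,s,0],[s,-c,0],[0,0,-1.]])).as_quat()
E
python3 - <<'E'
from fit import *
q=np.load('q.npy')
for off in(0,np.pi):
    for s in(-112,0,129):
        p=w(q,rp(s,0,30)[None])[0]; print(off,s,solver.solve_ik(p,quat(q[2]+s/160+off)))
off=np.pi
robot.gripper_to(0)
p=w(q,rp(-112,0,0)[None])[0]; a=q[2]-112/160; p=p-60*np.array([np.cos(a),np.sin(a),0])
o=quat(a+off)
robot.reach([p[0],p[1],120],o); robot.move_straight([p[0],p[1],30],v=80)
robot.hold(.3); s=robot.sense(); print(s['time'],s['position'],s['ft_force'],s['grip_width'])
print(robot.move_straight([p[0],p[1],-6],v=8,f_stop=3)); s=robot.sense(); print(s['time'],s['position'],s['ft_force'])
save('scene','touch.png'); 
robot.move_straight([p[0],p[1],60],v=80)
robot.hold(.2); s=robot.sense(); print(s['time'],s['position'],s['ft_force'])
im=cv2.imread('pics/touch.png')[130:280,180:380]; cv2.imwrite('pics/touchc.png',cv2.resize(im,None,fx=4,fy=4))
E
```

```text
0 -112 [ 3.13060300e-01 -8.42131192e-02  1.99567060e+00 -4.44089210e-16
  1.23013517e+00  2.83725320e+00]
0 0 [ 1.64990263e-01  6.76738332e-02  1.84481870e+00 -4.44089210e-16
  1.22910012e+00  1.98918317e+00]
0 129 [ 1.62306063e-01  3.22193500e-01  1.55013308e+00 -4.44089210e-16
  1.26926607e+00  1.18024897e+00]
3.141592653589793 -112 [ 3.13060300e-01 -8.42131192e-02  1.99567060e+00 -4.44089210e-16
  1.23013517e+00 -3.04339450e-01]
3.141592653589793 0 [ 1.64990263e-01  6.76738332e-02  1.84481870e+00 -4.44089210e-16
  1.22910012e+00 -1.15240949e+00]
3.141592653589793 129 [ 1.62306063e-01  3.22193500e-01  1.55013308e+00 -4.44089210e-16
  1.26926607e+00 -1.96134369e+00]
4.0167 [451.07561482 232.97255239  30.19683298] [ 0.20258604 -0.403575    0.50708084] 0.1733639028920762
True
6.6333 [451.02167982 232.98265889   8.02466602] [-1.13064033 -0.59770893  6.09809197]
7.6917 [450.77078518 232.8537562   59.48686813] [ 1.1837728  -0.26416993  0.2891267 ]
```

View pics/touchc.png

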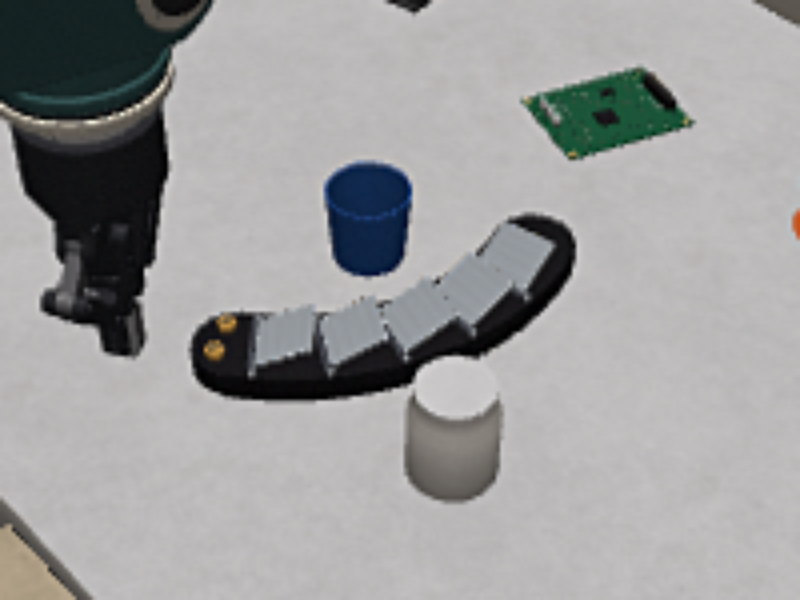

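```bash
cat > sweep.py <<'E'
from fit import *
import sys
q=np.load('q.npy'); Z=36.8
def go(s,z,**k):
    p=w(q,rp(s,0,z)[None])[0]; return robot.move_straight(p,rotation=quat(q[2]+s/160+np.pi),**k)
def run(ss,z=Z):
    for s in ss:
        st=go(s,z,v=25,f_stop=8); x=robot.sense()
        print(round(float(s)),st,round(x['time'],1),x['position'].round(1),x['ft_force'].round(1))
        if st: return True
E
python3 - <<'E'
from sweep import *
go(-104,65,v=60); print(go(-104,Z,v=20,f_stop=4))
run(np.arange(-96,-47,8))
save('scene','l1.png')
im=cv2.imread('pics/l1.png')[130:280,180:380]; cv2.imwrite('pics/l1c.png',cv2.resize(im,None,fx=4,fy=4))
E
```

```text
False
-96 False 11.0 [495.6 171.4  36.8] [-0.2 -1.  -0.2]
-88 False 11.5 [501.  165.6  36.8] [-0.3  0.2 -0.4]
-80 False 11.9 [506.9 160.   37. ] [-0.3 -0.7  2.1]
-72 False 12.4 [512.8 154.6  36.9] [-0.2  0.7  1.7]
-64 False 12.9 [519.1 149.5  36.9] [ 1.2 -0.2  2.8]
-56 False 13.3 [525.5 144.8  36.9] [ 1.2 -0.3  2.6]
-48 False 13.8 [532.2 140.5  36.9] [ 0.2 -0.3  4.3]
```

View pics/l1c.png

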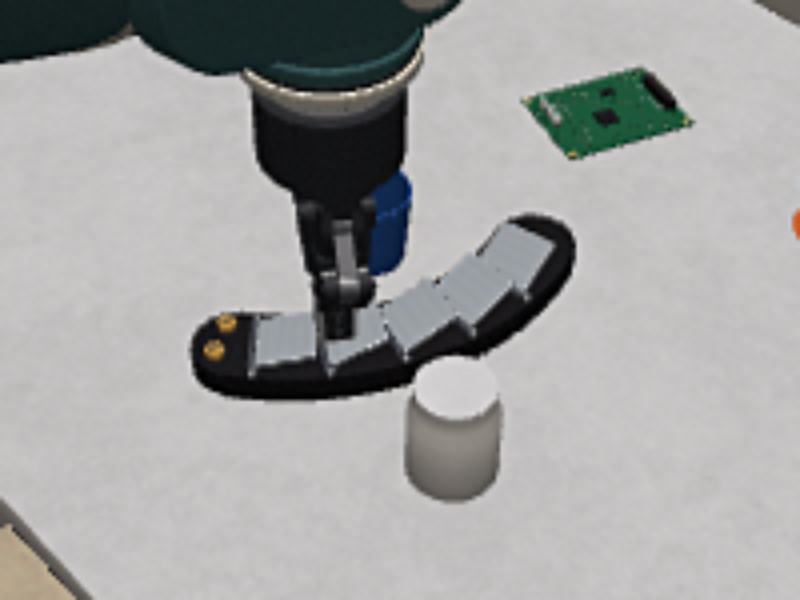

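The fingertips at crop pixel (340,330) are centred on the row. Leaf 1 is dipped and the rail outline hasn't moved, so I'm continuing.

Run:
```python
from sweep import *
if not run(np.arange(-40,129,8)):
    go(136,70,v=40); go(150,150,v=120); robot.hold(.5)
    print(robot.sense()['time'],robot.sense()['ft_force'])
    save('scene','end.png')
    im=cv2.imread('pics/end.png')[130:280,180:380]; cv2.imwrite('pics/endc.png',cv2.resize(im,None,fx=4,fy=4))
```

```text
-40 False 14.3 [539.  136.5  36.7] [-0.2  0.8  2.7]
-32 False 14.8 [546.3 132.7  36.9] [ 1.1 -0.8  2. ]
-24 False 15.2 [553.6 129.4  36.9] [ 1.6 -1.3  2.6]
-16 False 15.7 [561.  126.5  36.9] [ 1.6 -1.1  2.5]
-8 False 16.2 [568.5 123.9  36.8] [ 0.9 -0.3  2.8]
0 False 16.6 [576.2 121.7  36.9] [ 0.3 -0.9  2.5]
8 False 17.1 [584.1 119.9  36.9] [1.5 0.1 3.1]
16 False 17.6 [592.  118.5  36.9] [ 0.7 -0.4  2.3]
24 False 18.1 [599.9 117.5  36.8] [1.5 0.2 2.7]
32 False 18.5 [607.8 116.9  36.8] [-0.4 -0.2  2.5]
40 False 19.0 [615.9 116.7  36.9] [1.1 0.6 2.1]
48 False 19.4 [624.  116.8  36.9] [1.8 0.4 1.6]
56 False 19.9 [631.9 117.4  36.9] [ 0.8 -0.2  2.6]
64 False 20.4 [639.9 118.4  36.9] [2.3 0.2 3.3]
72 False 20.9 [647.6 119.8  36.7] [0.7 0.2 2.3]
80 False 21.3 [655.6 121.6  36.9] [0.7 0.5 2.7]
88 False 21.8 [663.3 123.8  36.9] [1.5 0.1 2.6]
96 False 22.2 [670.8 126.3  36.8] [2.2 0.1 2.9]
104 False 22.7 [678.3 129.2  36.9] [2.1 1.5 2.9]
112 False 23.2 [685.2 132.4  36.5] [-0.7 -0.2 -0.2]
120 False 23.6 [692.5 136.   36.7] [0.2 0.6 0.5]
128 False 24.1 [699.4 140.1  36.7] [ 0.8 -0.1 -0.1]
26.4417 [0.01442896 0.42711687 0.43474507]
```

View pics/endc.png

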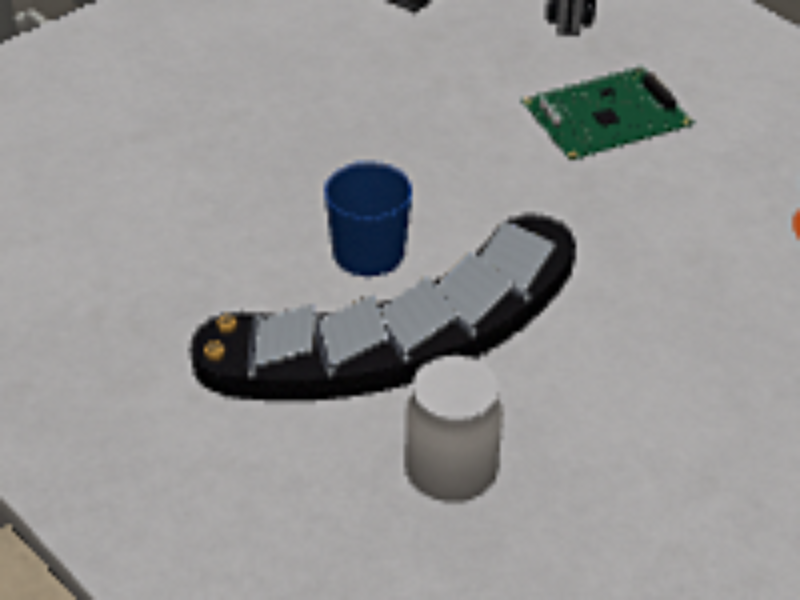

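The end picture matches the one from before the sweep. The rail (terminals at 227,322 and 214,350), cup and jar are in the same places, all the leaves are up, and the gripper is clear.

```bash
python3 -c "
from h import *
robot.sign_off()"
```

```text
the job is handed in; nothing more can be done
```

I ran the closed fingertips along all five leaves in one pass, from the screw-terminal end to the plain end, and handed the job in at about 26 s. `sign_off` gives no verdict, so the result is not confirmed.

- **Setup:** I found the rail in the top camera image; the fit was good to about 1 pixel (roughly 2 mm). A light touch on the desk confirmed the fingertips stand 8 mm ahead of the TCP.
- **Sweep:** The fingertips followed the arc about 29 mm above the desk, turning with the curve, which presses each leaf about half-way down.
- **Forces:** The upward force was mostly 2–3 N while on the leaves, with a peak of 4.3 N in the readings taken every 8 mm. It fell back to zero once past leaf 5.
- **Last check:** In the final picture the rail, cup and jar are where they were before the sweep, all five leaves are up and the gripper is clear.
- **Not measured:** I could not read the leaf angles. That each leaf was dipped and released in order comes from the fingertip height, the force readings and the pictures. No check failed or disagreed.

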